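# Load brittle coral pieces into a rinse carrier and hang it on the drip stand

## Robot

A 7-joint arm with a two-finger parallel gripper is mounted at the origin on the work surface; the furniture and walls round the work are solid. World frame = base frame: x ahead of the robot, y to its left, z up, the work surface at z = 0. Lengths are in m, angles in rad, forces in N, time in s.
With the tool pointing down it reaches from about 0.425 to 0.925 m from the base axis. Payload 6.8 kg.
Tool frame: the origin (TCP) lies at the very end of the fingers, on their centre line; the grasp point (between the pads) lies bot.grip_point_offset behind it (bot.grip_point_offset is the distance from the TCP to the grasp point, in m); z points along the fingers, y is the line along which they close (so a half turn about z gives the same grasp; the last joint's range is limited). The gripper opens to 85 mm and grips with 20 to 120 N. Pads are 22 mm wide; open, the fingers measure 114 mm over their backs; the gripper's body (76 mm by 85 mm) begins 54 mm behind the grasp point. The pads swing forward as they close: fully open they stand 13 mm farther back than shut.
Start: joints at [-1.295, 0.477, 0.022, 1.555, -0.011, 1.109, -0.083], TCP at [0.253, 0.626, 0.231] pointing down, gripper open.
Joint ranges: [-2.96, 2.96], [-0.34, 2.1], [-1.41, 1.46], [0.24, 2.44], [-1.37, 4.51], [0.17, 1.92], [-2.96, 2.96]. Speed limits (rad/s): [2.39, 2.39, 3.14, 3.14, 3.14, 3.14, 3.14].

## Interface

Orientations are given as a unit quaternion [w, x, y, z].
In Python, from station import bot, imaging gives the robot as it stands. The module is installed in compiled form; this text tells all that it offers.
- The arm moves only by the tool carry_out, never from a script. Its argument "targets" is one flat list of numbers, 5 for each row, row after row: the closure in counts, from 0 (fully open) to 255 (shut), then the shift along the world's x, y, z in mm, then the turn about the world's z in degrees. A call has 1 to 20 rows; each row shifts and turns the commanded pose from where the row before left it; what a row does not reach is not made up. A row lasts 1/10 s, in which the tool goes at most 50 mm and 8.59 degrees, less where a joint would pass 70% of its speed; a pose out of reach is approached as far as the arm can. A call is refused whole if a number of a shift passes 50 or a number of a turn 8.59, either way. A call with a gripper value outside its range is refused whole. The fingers move at their own pace and stop on an object; "newtons" is the grip in N (left out, the last holds). Time passes only in rows, so rows that do not move let the fingers close. It gives the time, the measured TCP pose, the force, the opening and the grip force at its end, in the units of the state.
- bot.get_obs(): the state, without advancing time (a new reading comes with each control period).
- imaging.read_camera(name): name is "scene" or "side" or "wrist"; returns a dict with "frame" (480x640x3 uint8, red, green, blue), "fov_y" (degrees; the focal length in pixels is half the picture's height over the tangent of half this angle, whatever the lens; pixels are square), "cx", "cy" (the principal point, pixels), "pose" (4x4, takes a point from camera to world coordinates); the wrist camera has in their place "tool_from_camera" (4x4, takes a point from camera to tool coordinates, whose origin is the TCP and whose axes are the flange's). Camera axes: x right, y up, looking along -z (the intrinsics and any distortion apply to the point x, -y, -z); pixel columns grow to the right and rows downward; lengths in m; the calibration is good to about 2 mm. A picture is of the moment at which its call begins: read the wrist's pose just before it. There is no depth.
- bot.hand_in(): hands the job in; it is judged then, once.
The state is a dict: "t": time; "q": joint angles; "joint_vel": joint speeds; "joint_torque": joint torques, N m; "eef_pos": TCP position; "tool_rot": TCP orientation; "contact_force": force on the tool from outside, world axes, zero at the start; "torque": the same for the moment, N m; "gripper_width": opening from 0.0 (shut) to 1.0 (fully open); "grasp_force": force on a finger pad.
Only numpy, scipy, OpenCV 4.12 (cv2) and the standard library are available. Lean on these libraries where they do the work, as an engineer would, in place of code of your own. Each camera call takes 0.05 s, during which the arm holds its last target. There are 200 camera calls.

## Task

Move every brittle piece from the lab jack (coral knob and sawn coral-core billets, whichever are there) into the tray of the rinse carrier while the carrier stands on the desk, then hang the carrier by its handle bar on both hooks of the drip stand and let go. The pieces crumble easily: hold each with the lightest grip that carries it (never over 40 N from either finger), lower the carrier softly onto the hooks without dropping it on them or ramming the stand, and leave the other things on the desk where they are.

Things in the scene. Friction and masses are not known exactly. Their poses are not given: they have to be found in the camera images.
- coral_mid (a point): Branching beige coral knob, brittle, 28 g, 47 mm wide (own x), 62 mm long (own y), 36 mm high. Point: its centre, 18 mm above its underside, own z up. Widest between 6 and 24 mm above its underside, so grip it there, across x. May be absent.
- core_a_mid (a point): Pale sand-coloured sawn billet of coral core with rounded edges, brittle, 50 g, 62 mm long (own x), 30 mm wide (own y), 26 mm high. Point: its centre, 13 mm above its underside. Grip across y. May be absent.
- core_b_mid (a point): Reddish-brown sawn billet of coral core, brittle, 50 g, same shape and axes as the pale one: 62 mm long (x), 30 mm wide (y), 26 mm high, point at its centre, 13 mm above its underside. May be absent.
- carrier: Rinse carrier, 0.2 kg: aluminium tray 80 mm (x) by 160 mm (y), floor 3 mm thick, rim 12 mm high and 3 mm thick. On risers behind it (+x) a steel handle bar of 8 mm diameter along y, 130 mm long, at x +65 mm, 100 mm above the underside. Origin: centre of the tray's underside. The tray holds three pieces in a row along y, long sides along x.
- carrier_tab (a point): Grip point of the carrier: middle of the upright blue tab on the middle of its bar: 8 mm thick (carrier y), 34 mm wide (x), reaching up to 147 mm above the tray's underside. Point 127 mm above the underside, 27 mm above the bar's axis and 2 mm in front of it. Take it from above, fingers closing along carrier y, firmly: the tray hangs 60 mm to one side.
- carrier_bar (a point): Middle of the axis of the carrier's handle bar, 100 mm above the tray's underside; moves with the carrier. The hooks take the bar 47 mm to either side of it.
- drip_stand: Fixed grey drip stand. Origin on the desk below the middle of its frame's front face; the hooks point along its own -x. Frame 128 mm wide, top at 260 mm. The two steel hooks (7 mm bars, at y +47 and -47 mm) have upturned tips 60 mm in front of the frame, whose tops are 277 mm up. Below them a rubber bumper, 51 mm in front of the frame and 166 mm up, meets the tray's back rim.
- hook_seat (a point): Point half-way between the two hooks where the middle of the handle bar lies when it is hung: 34 mm in front of the frame, 260 mm above the desk. The hooks' floor is flat from 22 to 44 mm in front of the frame. Own x points back to the frame, y along the bar.
- jack_top (a point): Centre of the top plate of the fixed blue and silver lab jack, 120 mm above the desk, on which the pieces lie at the start. Plate 136 mm (x) by 192 mm (y) with a rim 7 mm high. A big fixed monitor stands between robot and jack: its panel, 46 mm thick, runs from (0.21, 0.21) to (0.33, -0.47) in the world, 0.10 to 0.59 m above the desk; keep the arm clear of it.
- tape: Roll of tan tape lying flat, 96 mm across, 25 mm high; leave it alone. Origin: centre of its underside.
- dish: Clear round specimen dish with its lid on, 69 mm across, 15 mm high; leave it alone. Origin: centre of its underside.
- lens_bottle: Pale blue bottle with a white cap, 34 mm across, 105 mm tall, standing at the back left; leave it alone. Origin: centre of its underside. Above and behind it a fixed white cable duct runs along the back of the desk: front face at x = 0.595 in the world, 0.27 to 0.445 m above the desk; keep the hand clear of it.
- mug: Orange mug, 81 mm across, 101 mm tall, standing at the back right; leave it alone. Origin: about the centre of its underside.

How it is judged:
On the way:
1. every piece lies released in the carrier's tray while the carrier stands on the desk (x of coral_mid in the frame of carrier between -0.042 and 0.042 m and y of coral_mid in the frame of carrier between -0.08 and 0.08 m and z of coral_mid in the frame of carrier between 0.008 and 0.045 m and x of core_a_mid in the frame of carrier between -0.042 and 0.042 m and y of core_a_mid in the frame of carrier between -0.08 and 0.08 m and z of core_a_mid in the frame of carrier between 0.008 and 0.045 m and x of core_b_mid in the frame of carrier between -0.042 and 0.042 m and y of core_b_mid in the frame of carrier between -0.08 and 0.08 m and z of core_b_mid in the frame of carrier between 0.008 and 0.045 m and contact force between the fingers and coral below 0.5 N and contact force between the fingers and core_a below 0.5 N and contact force between the fingers and core_b below 0.5 N and height (world z) of carrier below 0.008 m and angle between carrier's own z axis and vertical below 0.1 rad), for 0.2 s.
At the end, for the whole second after the job is handed in: Every piece lies in the tray; the carrier hangs at rest on both hooks (bar within 20 mm of the seat point across, 10 mm in height, along the hooks within 0.2 rad), tray clear of the desk and tilted under 0.25 rad; the gripper has let go (x of coral_mid in the frame of carrier between -0.042 and 0.042 m and y of coral_mid in the frame of carrier between -0.08 and 0.08 m and z of coral_mid in the frame of carrier between 0.008 and 0.045 m and x of core_a_mid in the frame of carrier between -0.042 and 0.042 m and y of core_a_mid in the frame of carrier between -0.08 and 0.08 m and z of core_a_mid in the frame of carrier between 0.008 and 0.045 m and x of core_b_mid in the frame of carrier between -0.042 and 0.042 m and y of core_b_mid in the frame of carrier between -0.08 and 0.08 m and z of core_b_mid in the frame of carrier between 0.008 and 0.045 m and x of carrier_bar in the frame of hook_seat between -0.02 and 0.02 m and y of carrier_bar in the frame of hook_seat between -0.02 and 0.02 m and z of carrier_bar in the frame of hook_seat between -0.006 and 0.01 m and angle between carrier's own z axis and vertical below 0.25 rad and angle between the y axis of carrier and the y axis of drip_stand, either way round below 0.2 rad and height (world z) of carrier above 0.12 m and contact force between carrier and drip_stand above 0.5 N and linear speed of carrier below 0.03 m/s); the robot touches nothing.
It fails at once if a brittle piece squeezed: the fingers' contact forces on it add up to over 80 N (40 N a side) (contact force between the fingers and coral above 80 N or contact force between the fingers and core_a above 80 N or contact force between the fingers and core_b above 80 N).
It fails at once if the carrier rammed against the stand with over 60 N (contact force between carrier and drip_stand above 60 N).
It fails at once if a bystander (tape, dish, bottle or mug) moved over 30 mm (distance of any of tape, dish, lens_bottle, mug from where it was at the start of the episode above 0.03 m).
Of coral, core_a, core_b only 2 to 3 are there at a start; the rules pass over those that are not, and their reading is None.
At some moment in a run one of carrier may be knocked a few centimetres aside while the robot is not near it.
Once in a run the grip may slacken for a moment while it holds something.
It also fails if it takes over 210 s, if anything falls off the work surface, if the arm or the gripper's body presses on something with over 40 N, if the wrist force passes 120 N, or if a joint passes its speed limit or range.

## Working session

There is one attempt and no reset: what is moved stays moved. The work goes in short steps, Python scripts to look and compute and a tool call to move; the robot and the scene stay as the last step left them, time stands still between calls to the robot, and variables do not carry over. Pictures are saved under pics/ and viewed, at most 14 in all, crops included, and the job is handed in when it is done.

Besides the shell and the picture viewer there is one more tool, called as name(argument=value, ...) on one line, values as JSON. carry_out: Moves the arm, as the interface text tells. Its arguments: {"type":"object","properties":{"targets":{"type":"array","items":{"type":"number"}},"newtons":{"type":"number"}},"required":["targets"]}

```bash
mkdir -p pics; cat > h.py <<'E'
from station import bot, imaging
import numpy as np, cv2
from scipy.spatial.transform import Rotation as R
def cam(n):
    o=bot.get_obs(); c=imaging.read_camera(n); c['obs']=o
    if 'pose' not in c:
        q=o['tool_rot']; T=np.eye(4); T[:3,:3]=R.from_quat([q[1],q[2],q[3],q[0]]).as_matrix(); T[:3,3]=o['eef_pos']
        c['pose']=T@c['tool_from_camera']
    return c
def ray(c,u,v):
    f=240/np.tan(np.radians(c['fov_y'])/2)
    d=np.array([(u-c['cx'])/f,-(v-c['cy'])/f,-1]); P=np.array(c['pose'])
    d=P[:3,:3]@d; return P[:3,3],d/np.linalg.norm(d)
def onz(c,u,v,z):
    o,d=ray(c,u,v); return o+d*(z-o[2])/d[2]
def proj(c,p):
    f=240/np.tan(np.radians(c['fov_y'])/2); P=np.array(c['pose'])
    x=P[:3,:3].T@(np.array(p)-P[:3,3]); return c['cx']+f*x[0]/-x[2], c['cy']-f*x[1]/-x[2]
def save(c,n): cv2.imwrite('pics/'+n+'.png',c['frame'][:,:,::-1])
E
python3 - <<'E'
from h import *
np.set_printoptions(precision=3,suppress=True)
for n in ['scene','side','wrist']:
    c=cam(n); save(c,n+'0'); print(n,[k for k in c if k!='frame'],c['fov_y'],c['cx'],c['cy']); print(np.array(c['pose']))
    if n=='wrist': print(c['tool_from_camera'])
print(bot.get_obs(),bot.grip_point_offset)
E
```

```text
scene ['fov_y', 'cx', 'cy', 'pose', 'obs'] 47.47203156949209 322.56479989253796 242.78472994811648
[[-0.994  0.061 -0.093  0.335]
 [-0.111 -0.65   0.752  1.046]
 [-0.015  0.758  0.652  0.876]
 [ 0.     0.     0.     1.   ]]
side ['fov_y', 'cx', 'cy', 'pose', 'obs'] 48.91530363653611 311.9526773897257 238.57594367841605
[[-0.999 -0.001  0.044  0.477]
 [ 0.037 -0.539  0.841  1.224]
 [ 0.022  0.842  0.539  0.828]
 [ 0.     0.     0.     1.   ]]
wrist ['fov_y', 'cx', 'cy', 'tool_from_camera', 'obs', 'pose'] 59.87147682572928 328.5849447913646 238.79703273211643
[[ 0.375 -0.89  -0.26   0.186]
 [ 0.927  0.36   0.107  0.651]
 [-0.002 -0.281  0.96   0.373]
 [ 0.     0.     0.     1.   ]]
[[-0.001  0.96   0.281  0.071]
 [ 1.     0.001  0.001 -0.001]
 [ 0.     0.281 -0.96  -0.143]
 [ 0.     0.     0.     1.   ]]
{'t': 0.15, 'q': array([-1.295,  0.478,  0.022,  1.556, -0.012,  1.109, -0.083]), 'joint_vel': array([ 0.   , -0.003,  0.   , -0.003,  0.   ,  0.001, -0.001]), 'joint_torque': array([  0.002, -59.693,   1.61 , -28.149,   0.013,   0.007,  -0.   ]), 'eef_pos': array([0.253, 0.625, 0.231]), 'tool_rot': array([-0.   ,  0.191,  0.982, -0.001]), 'contact_force': array([-0.053,  0.881, -0.033]), 'torque': array([ 0.03 , -0.016, -0.036]), 'grasp_force': 0.0, 'gripper_width': 1.0036071476120314} 0.0187
```

View pics/scene0.png

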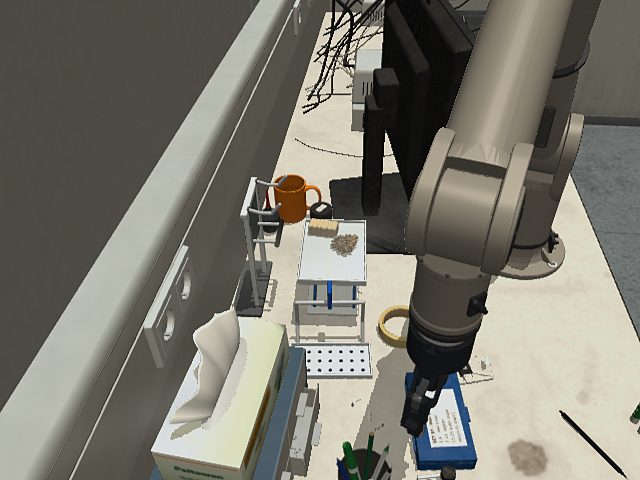

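View pics/side0.png

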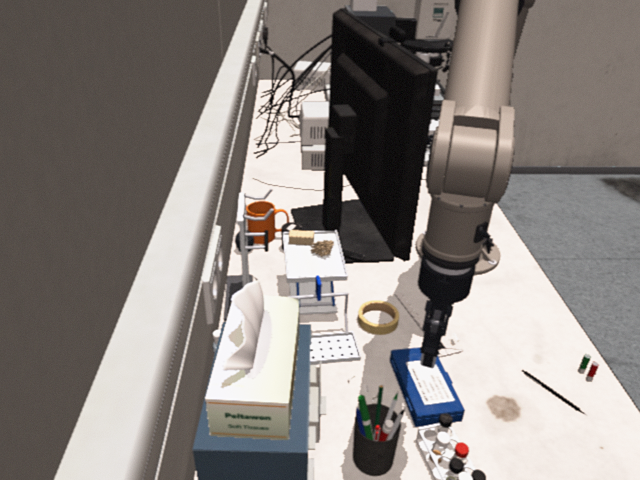

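View pics/wrist0.png

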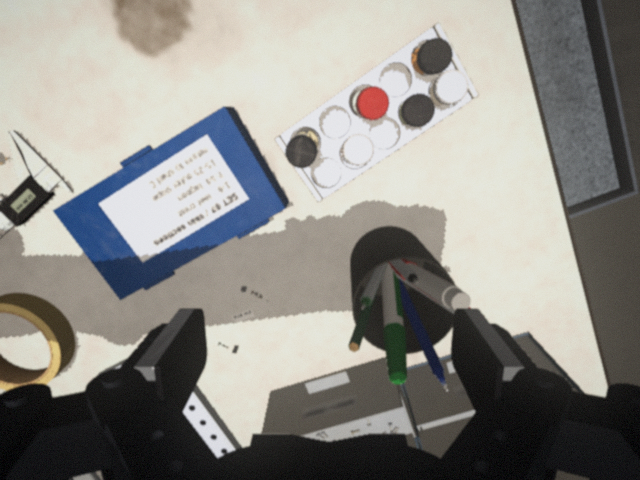

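```bash
python3 - <<'E'
from h import *
np.set_printoptions(precision=3,suppress=True)
s=cam('scene'); d=cam('side')
print('core',onz(s,323,225,.146),onz(d,301,237,.146))
print('coral',onz(s,344,243,.145),onz(d,322,247,.145))
print('jack corners',[onz(s,u,v,.127) for u,v in [(305,220),(366,221),(365,283),(299,281)]])
print('tray corners',[onz(s,u,v,.012) for u,v in [(306,345),(369,345),(371,376),(303,377)]])
print('tab',onz(s,329,283,.147),onz(d,319,277,.147), 'bar ends',onz(s,295,303,.1),onz(s,366,303,.1))
print('tape',onz(s,400,325,.02),onz(d,379,317,.02),'mug',onz(s,290,180,.1),'dish?',onz(s,485,370,.015))
a=cv2.resize(s['frame'][160:400,220:420],(800,960),interpolation=cv2.INTER_CUBIC)
b=cv2.resize(d['frame'][180:380,210:400],(760,800),interpolation=cv2.INTER_CUBIC)
cv2.imwrite('pics/c1.png',cv2.resize(s['frame'][160:325,220:440],(800,600),interpolation=cv2.INTER_CUBIC)[:,:,::-1])
cv2.imwrite('pics/c2.png',cv2.resize(d['frame'][180:330,210:410],(800,600),interpolation=cv2.INTER_CUBIC)[:,:,::-1])
E
```

```text
core [0.445 0.146 0.146] [0.448 0.152 0.146]
coral [0.396 0.2   0.145] [0.399 0.194 0.145]
jack corners [array([0.49 , 0.109, 0.127]), array([0.355, 0.1  , 0.127]), array([0.348, 0.293, 0.127]), array([0.476, 0.3  , 0.127])]
tray corners [array([0.457, 0.363, 0.012]), array([0.332, 0.351, 0.012]), array([0.325, 0.424, 0.012]), array([0.453, 0.439, 0.012])]
tab [0.415 0.32  0.147] [0.412 0.314 0.147] bar ends [0.48  0.334 0.1  ] [0.343 0.32  0.1  ]
tape [0.272 0.3   0.02 ] [0.269 0.3   0.02 ] mug [ 0.555 -0.082  0.1  ] dish? [0.111 0.391 0.015]
```

View pics/c1.png

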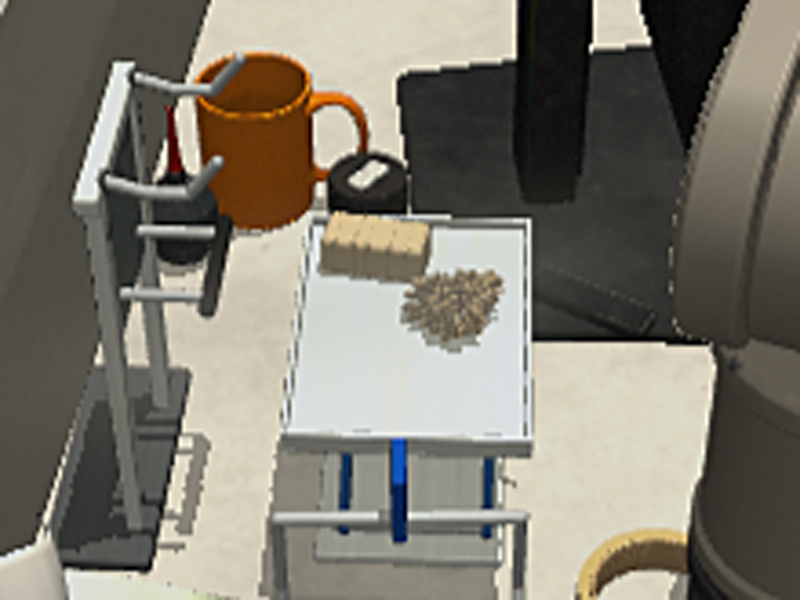

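View pics/c2.png

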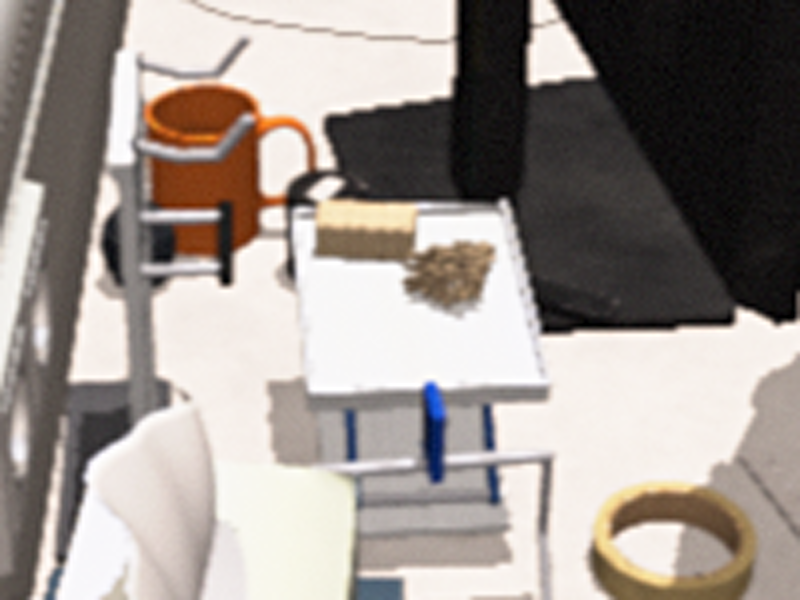

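Scene: pale billet and coral lie on the jack, with no red billet. The carrier is in front of the jack, its bar toward −y and yaw about 5.5°. The stand is at back left with hooks pointing to −x. Moving up and over toward the jack.

carry_out(targets=[0,0,0,30,0,0,0,0,40,0,0,0,0,40,0,0,0,0,40,0,0,15,-20,0,0,0,20,-30,0,0,0,20,-30,0,0,0,20,-30,0,0,0,20,-30,0,0,0,20,-30,0,0,0,20,-30,0,0,0,20,-30,0,0,0,10,-30,0,0,0,0,0,0,0])

```text
t: 1.65
eef_pos: [0.4206, 0.3608, 0.3817]
tool_rot: [0.001, 0.195, 0.981, -0.001]
contact_force: [0.3, 0.0, -0.6]
gripper_width: 1.0
grasp_force: 0.0
```

```bash
python3 - <<'E'
from h import *
np.set_printoptions(precision=3,suppress=True)
s=cam('scene'); w=cam('wrist'); d=cam('side'); o=w['obs']; print(o['q'],o['eef_pos'],o['contact_force'])
# hook tips, two-view
def tri(a,b):
    A=np.zeros((3,3));y=np.zeros(3)
    for o,e in (a,b):
        M=np.eye(3)-np.outer(e,e);A+=M;y+=M@o
    return np.linalg.solve(A,y)
for p,q in [((280,204),(272,209.5)),((285.5,176.5),(271.2,190.5))]: print('tip',tri(ray(s,*p),ray(d,*q)),onz(s,*p,.277),onz(d,*q,.277))
i=np.hstack([s['frame'],w['frame']]); cv2.imwrite('pics/m1.png',cv2.resize(i,(800,300),interpolation=cv2.INTER_AREA)[:,:,::-1])
E
```

```text
[-0.965  0.167  0.16   1.649 -0.027  1.328  0.382] [0.419 0.364 0.382] [ 0.264  0.154 -0.44 ]
tip [0.512 0.255 0.279] [0.511 0.254 0.277] [0.513 0.25  0.277]
tip [0.516 0.162 0.276] [0.516 0.164 0.277] [0.517 0.163 0.277]
```

View pics/m1.png

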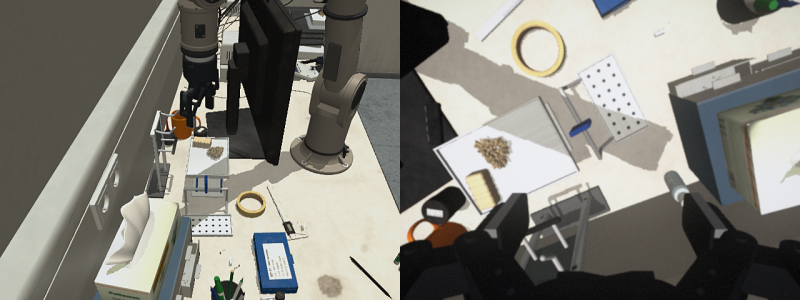

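Left: the arm passes clear above the monitor. Right (wrist): billet at about (131,304), coral at (147,243), tray at about (340,155) full-resolution. Measuring from the wrist picture.

```bash
python3 - <<'E'
from h import *
np.set_printoptions(precision=4,suppress=True)
w=cam('wrist'); save(w,'w1'); f=w['frame']; hsv=cv2.cvtColor(f,cv2.COLOR_RGB2HSV)
m=cv2.inRange(hsv,(8,70,60),(28,255,255)); m=cv2.morphologyEx(m,cv2.MORPH_OPEN,np.ones((3,3)))
m=cv2.morphologyEx(m,cv2.MORPH_CLOSE,np.ones((5,5)))
for c in cv2.findContours(m,cv2.RETR_EXTERNAL,cv2.CHAIN_APPROX_NONE)[0]:
    if cv2.contourArea(c)<400: continue
    P=np.array([onz(w,u,v,.138)[:2] for u,v in c[:,0]],np.float32)*1000
    r=cv2.minAreaRect(P); print(cv2.boundingRect(c),r)
b=cv2.inRange(hsv,(105,120,60),(130,255,255))
for c in cv2.findContours(b,cv2.RETR_EXTERNAL,cv2.CHAIN_APPROX_NONE)[0]:
    if cv2.contourArea(c)>100: print('blue',cv2.boundingRect(c),[onz(w,*np.mean(c[:,0],0),z) for z in (.13,.147)], cv2.minAreaRect(np.array([onz(w,u,v,.13)[:2]*1000 for u,v in c[:,0]],np.float32)))
E
```

```text
(41, 356, 63, 40) ((493.0046081542969, 38.932823181152344), (70.08425903320312, 45.768287658691406), 73.3049087524414)
(117, 223, 50, 48) ((397.5364074707031, 181.3310089111328), (48.48179626464844, 46.89913558959961), 76.22571563720703)
(546, 205, 22, 132) ((572.8857421875, 544.841552734375), (5.7568864822387695, 144.23118591308594), 83.59803009033203)
(177, 36, 86, 89) ((287.2852783203125, 315.1779479980469), (74.02314758300781, 71.68463897705078), 67.99375915527344)
blue (269, 200, 32, 21) [array([0.4147, 0.3204, 0.13  ]), array([0.412 , 0.3235, 0.147 ])] ((414.7582702636719, 320.1920471191406), (7.235662460327148, 33.51253128051758), 5.946149826049805)
blue (309, 0, 55, 25) [array([0.269 , 0.4297, 0.13  ]), array([0.2726, 0.4281, 0.147 ])] ((273.5146179199219, 429.8786315917969), (45.5823860168457, 18.336315155029297), 67.99547576904297)
```

View pics/w1.png

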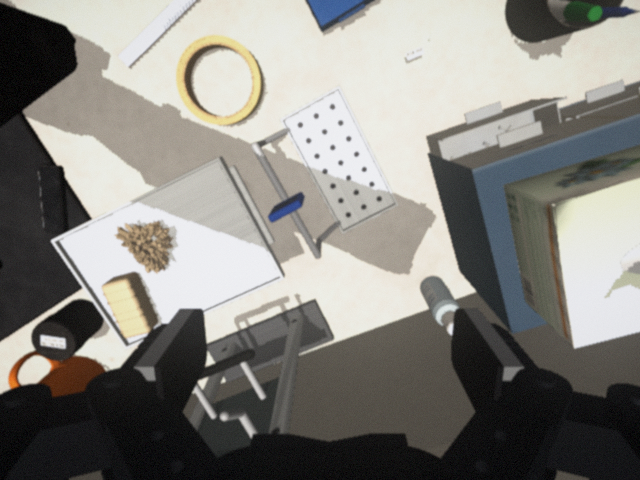

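Wrist view: coral at (145,243), billet at (128,305), blue tab at (286,207), tray corners (284,122), (339,89), (395,203) and (342,230). The third billet is absent. Going closer above the jack.

carry_out(targets=[0,2,-30,0,5,0,2,-30,0,5,0,2,-30,0,5,0,2,-30,0,5,0,2,-30,0,5,0,0,-30,0,2,0,0,0,-40,0,0,0,0,-40,0,0,0,0,0,0,0,0,0,0,0])

```text
t: 2.85
eef_pos: [0.4276, 0.187, 0.3018]
tool_rot: [-0.0, -0.045, 0.999, -0.0]
contact_force: [-0.0, 0.4, 0.5]
gripper_width: 0.999
grasp_force: 0.0
```

```bash
cat > pieces.py <<'E'
from h import *
np.set_printoptions(precision=4,suppress=True)
w=cam('wrist'); save(w,'w2'); f=w['frame']; hsv=cv2.cvtColor(f,cv2.COLOR_RGB2HSV); o=w['obs']
print(o['q'],o['eef_pos'],o['contact_force'],'tool y yaw',np.degrees(np.arctan2(w['pose'][1,0],w['pose'][0,0])))
m=cv2.inRange(hsv,(8,50,40),(28,255,255)); m=cv2.morphologyEx(m,cv2.MORPH_OPEN,np.ones((3,3)))
m=cv2.morphologyEx(m,cv2.MORPH_CLOSE,np.ones((7,7)))
for c in cv2.findContours(m,cv2.RETR_EXTERNAL,cv2.CHAIN_APPROX_NONE)[0]:
    if cv2.contourArea(c)<800: continue
    for z in (.133,.146):
        P=np.array([onz(w,u,v,z)[:2] for u,v in c[:,0]],np.float32)*1000
        r=cv2.minAreaRect(P); x=np.cov(P.T); e=np.linalg.eigh(x)[1][:,1]
        print(cv2.boundingRect(c),np.round(r[0]),np.round(r[1]),r[2],'PCA yaw',np.degrees(np.arctan2(e[1],e[0])))
E
python3 pieces.py
```

```text
[-0.7753  0.0531  0.2407  1.9555 -0.0138  1.1355  1.131 ] [0.4276 0.187  0.3018] [-0.0202  0.3829  0.534 ] tool y yaw 95.0567805030038
(0, 221, 126, 138) [516. -32.] [ 83. 128.] 52.94515609741211 PCA yaw 145.1122560126514
(0, 221, 126, 138) [510. -23.] [ 80. 123.] 52.94512939453125 PCA yaw 145.112260880642
(237, 191, 50, 85) [447. 134.] [31. 67.] 83.61968231201172 PCA yaw 171.25213343205976
(237, 191, 50, 85) [443. 136.] [29. 64.] 83.61969757080078 PCA yaw 171.25213195672387
(303, 135, 61, 76) [398. 180.] [48. 50.] 68.32891845703125 PCA yaw -165.34822776647746
(303, 135, 61, 76) [396. 180.] [46. 48.] 68.32891845703125 PCA yaw -165.34823464591372
(404, 0, 108, 86) [300. 262.] [53. 72.] 5.052891731262207 PCA yaw 97.04592857523404
(404, 0, 108, 86) [303. 259.] [51. 69.] 5.052865505218506 PCA yaw 97.04592986855697
```

View pics/w2.png

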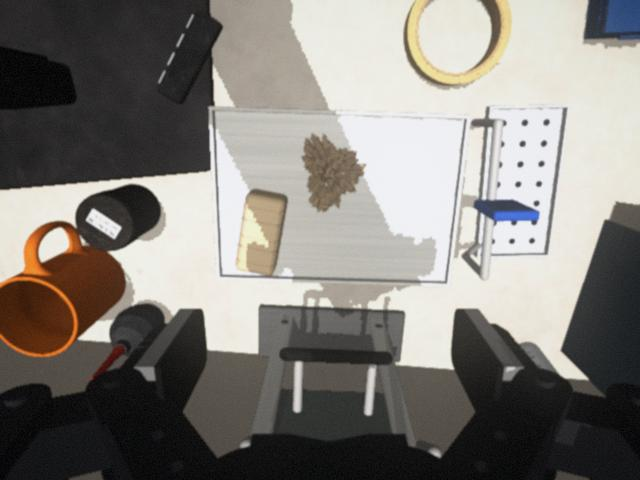

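```bash
python3 - <<'E'
from h import *
np.set_printoptions(precision=4,suppress=True)
w=cam('wrist')
print([onz(w,u,v,.127)[:2] for u,v in [(211,107),(468,116),(448,283),(220,277)]])
print([onz(w,u,v,.012)[:2] for u,v in [(567,107),(549,255)]])
print('tab ends',[onz(w,u,v,.147)[:2] for u,v in [(475,203),(537,213)]], 'bar',onz(w,498,120,.1),onz(w,486,278,.1))
s=cam('scene')
for z in (.0,.127): print(z, [proj(s,(x,y,z)) for x,y in [(.36,.29),(.36,.1),(.48,.29),(.48,.1)]])
E
```

```text
[array([0.3577, 0.0938]), array([0.3475, 0.2815]), array([0.479, 0.289]), array([0.4901, 0.1022])]
[array([0.3271, 0.4147]), array([0.4809, 0.4335])]
tab ends [array([0.4076, 0.2912]), array([0.411 , 0.3379])] bar [0.3476 0.3145 0.1   ] [0.4817 0.3312 0.1   ]
0.0 [(np.float64(356.9467660012656), np.float64(324.58079041763335)), (np.float64(362.0621645665128), np.float64(263.07235006696055)), (np.float64(300.2039876256644), np.float64(320.3045141282027)), (np.float64(311.5276110931504), np.float64(259.7988838123855))]
0.127 [(np.float64(358.68303514467476), np.float64(281.41959507329557)), (np.float64(363.9446198407956), np.float64(220.800912872947)), (np.float64(297.5315913742849), np.float64(277.2641109217448)), (np.float64(309.94282124976206), np.float64(217.69426434422823))]
```

Wrist view: billet at (262,232), coral at (333,173), jack corners (211,107), (468,116), (448,283) and (220,277). The jack size checks out. Going above the billet for one closer check.

carry_out(targets=[105,6,-17,-20,-4,105,5,-17,-40,-4,105,5,-17,-40,-3,105,0,0,0,0,105,0,0,0,0])

```text
t: 3.5
eef_pos: [0.4445, 0.1356, 0.2026]
tool_rot: [0.0, 0.052, 0.999, 0.0]
contact_force: [0.4, 0.1, 0.3]
gripper_width: 0.586
grasp_force: 0.0
```

```bash
python3 pieces.py
```

```text
[-0.6993  0.161   0.3004  2.0887 -0.061   0.8989  1.1023] [0.4445 0.1356 0.2026] [0.3889 0.1392 0.3239] tool y yaw 83.99104234625955
(0, 286, 160, 156) [490. -33.] [ 68. 127.] 21.31407356262207 PCA yaw 122.32395852926736
(0, 286, 160, 156) [482. -22.] [ 64. 119.] 21.314075469970703 PCA yaw 122.32395852050836
(302, 199, 58, 120) [447. 135.] [31. 68.] 83.76718139648438 PCA yaw 173.9307607612967
(302, 199, 58, 120) [443. 135.] [29. 64.] 83.76720428466797 PCA yaw 173.93076012912346
(374, 99, 97, 114) [394. 188.] [57. 46.] 12.612527847290039 PCA yaw -160.59594078980558
(374, 99, 97, 114) [393. 186.] [53. 43.] 12.61252498626709 PCA yaw -160.5959546987981
```

View pics/w2.png

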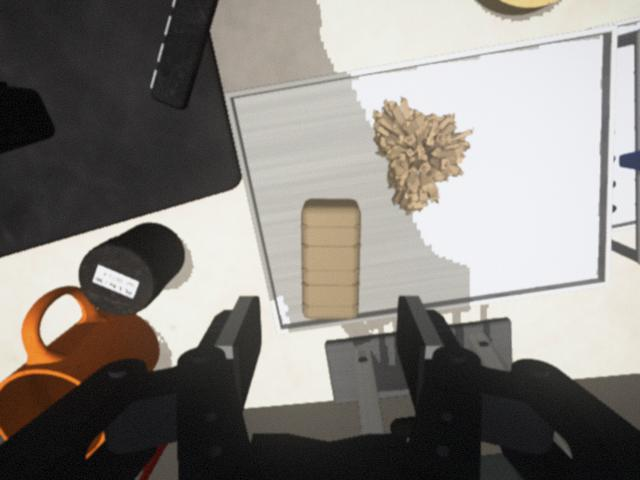

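Billet is centred between the fingers at (331,258) and aligned. Descend and grip at 20 N.

carry_out(targets=[105,0,0,-30,0,105,0,0,-30,0,105,0,0,-15,0,105,0,0,-5,0,150,0,0,0,0,190,0,0,0,0,220,0,0,0,0,220,0,0,0,0,220,0,0,0,0,220,0,0,0,0], newtons=20)

```text
t: 4.55
eef_pos: [0.445, 0.1359, 0.1229]
tool_rot: [0.001, 0.052, 0.999, 0.001]
contact_force: [-0.6, 1.2, 7.7]
gripper_width: 0.344
grasp_force: 21.2
```

carry_out(targets=[220,0,0,10,0,220,0,0,20,0,220,0,0,30,0,220,0,0,30,0,220,0,0,37,0,220,-7,25,0,-7.75,220,-7,25,0,-7.75,220,-7,25,0,-7.75,220,-7,25,0,-7.75,220,-7,25,0,-7.75,220,-7,25,0,-7.75,220,-7,25,0,-7.75,220,-7,25,0,-7.75,220,-7,25,0,-7.75,220,-7,25,0,-7.75,220,0,0,-30,0,220,0,0,0,0])

```text
t: 6.25
eef_pos: [0.3718, 0.3838, 0.2161]
tool_rot: [0.0, 0.665, 0.747, -0.003]
contact_force: [-0.2, -1.3, -0.3]
gripper_width: 0.349
grasp_force: 20.2
```

```bash
cat > tab.py <<'E'
from h import *
np.set_printoptions(precision=4,suppress=True)
w=cam('wrist'); f=w['frame']; hsv=cv2.cvtColor(f,cv2.COLOR_RGB2HSV); o=w['obs']; save(w,'w%d'%int(o['t']*100))
print(o['t'],o['q'],o['eef_pos'],o['contact_force'],o['gripper_width'],o['grasp_force'],'tool y yaw',np.degrees(np.arctan2(w['pose'][1,0],w['pose'][0,0])))
b=cv2.inRange(hsv,(108,140,50),(130,255,255))
for c in cv2.findContours(b,cv2.RETR_EXTERNAL,cv2.CHAIN_APPROX_NONE)[0]:
    if cv2.contourArea(c)>200: print('blue',cv2.boundingRect(c),onz(w,*np.mean(c[:,0],0),.13), cv2.minAreaRect(np.array([onz(w,u,v,.14)[:2]*1000 for u,v in c[:,0]],np.float32)))
E
python3 tab.py; mv pics/w[0-9][0-9][0-9]*.png pics/hover1.png
```

```text
6.25 [-1.1322  0.2669  0.2564  1.9185 -0.0804  0.9717 -0.7232] [0.3718 0.3838 0.2161] [-0.2329 -1.308  -0.2906] 0.34944356945628113 20.23199111223221 tool y yaw 6.559962949283544
blue (44, 0, 148, 146) [0.2542 0.4611 0.13  ] ((259.54217529296875, 460.8580322265625), (63.86299514770508, 66.58732604980469), 7.2252349853515625)
```

View pics/hover1.png

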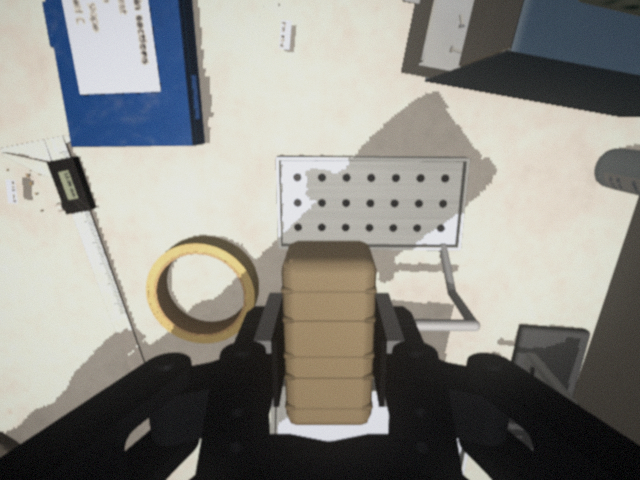

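Tray corners (279,158), (465,158), (460,245) and (281,244). Billet held firmly, and the tray is aligned with the tool.

```bash
cat > tray.py <<'E'
import sys; from h import *
np.set_printoptions(precision=4,suppress=True)
w=cam('wrist')
def tray(px):
    P=np.array([onz(w,u,v,.012)[:2] for u,v in px]); print(P, np.linalg.norm(P-np.roll(P,-1,0),axis=1))
    c=P.mean(0); y=(P[1]+P[2]-P[0]-P[3]); y/=np.linalg.norm(y); x=np.array([y[1],-y[0]])
    print('c',c,'yaw y',np.degrees(np.arctan2(y[1],y[0])),'bar',c+.065*x)
    for n,a,b in [('core',-.004,-.033),('coral',-.004,.033)]: print(n,c+a*x+b*y, (c+a*x+b*y-w['obs']['eef_pos'][:2])*1000)
tray(eval(sys.argv[1]))
E
python3 tray.py "[(279,157),(466,157),(461,246),(281,245)]"
```

```text
[[0.3268 0.4163]
 [0.4796 0.4337]
 [0.4911 0.3578]
 [0.3345 0.3407]] [0.1538 0.0768 0.1575 0.0759]
c [0.408  0.3871] yaw y 6.3569234393872165 bar [0.4152 0.3225]
core [0.3748 0.3874] [1.8714 3.8051]
coral [0.4404 0.3947] [67.4656 11.1127]
```

carry_out(targets=[220,2,3,-40,0,220,0,0,-40,0,220,0,0,-40,0,220,0,0,-35,0,220,0,0,-25,0,220,0,0,-12,0,220,0,0,-8,0,220,0,0,-4,0,220,0,0,-3,0,220,0,0,0,0])

```text
t: 7.35
eef_pos: [0.3761, 0.3883, 0.012]
tool_rot: [-0.0, 0.666, 0.746, 0.001]
contact_force: [-0.3, 1.0, -0.6]
gripper_width: 0.348
grasp_force: 20.3
```

carry_out(targets=[220,0,0,-2,0,220,0,0,-2,0,220,0,0,0,0])

```text
t: 7.65
eef_pos: [0.3757, 0.3879, 0.0073]
tool_rot: [-0.0, 0.666, 0.746, 0.0]
contact_force: [0.0, -0.4, -0.6]
gripper_width: 0.346
grasp_force: 20.3
```

carry_out(targets=[220,0,0,-2,0,220,0,0,0,0,170,0,0,0,0,120,0,0,0,0,110,0,0,0,0,110,0,0,0,0,110,0,0,0,0,110,0,0,20,0,110,0,0,40,0,110,0,0,40,0,110,0,0,45,0,110,0,0,45,0,110,0,0,45,0])

```text
t: 8.95
eef_pos: [0.3755, 0.3875, 0.2421]
tool_rot: [0.0, 0.666, 0.746, -0.0]
contact_force: [-0.3, 0.9, -0.8]
gripper_width: 0.572
grasp_force: 0.0
```

```bash
python3 tab.py; mv pics/w[0-9][0-9][0-9]*.png pics/hover2.png
```

```text
8.95 [-1.1462  0.2446  0.2735  1.883  -0.0766  1.0242 -0.7271] [0.3755 0.3875 0.2421] [-0.2709  0.8568 -0.7711] 0.5718461280790877 0.0 tool y yaw 6.443485847355553
blue (370, 317, 12, 48) [0.4156 0.3145 0.13  ] ((413.7671203613281, 319.63165283203125), (7.211224555969238, 34.79584503173828), 5.629834175109863)
blue (60, 0, 136, 149) [0.2508 0.4658 0.13  ] ((256.1515808105469, 465.5452880859375), (66.42599487304688, 76.11854553222656), 6.659884452819824)
```

View pics/hover2.png

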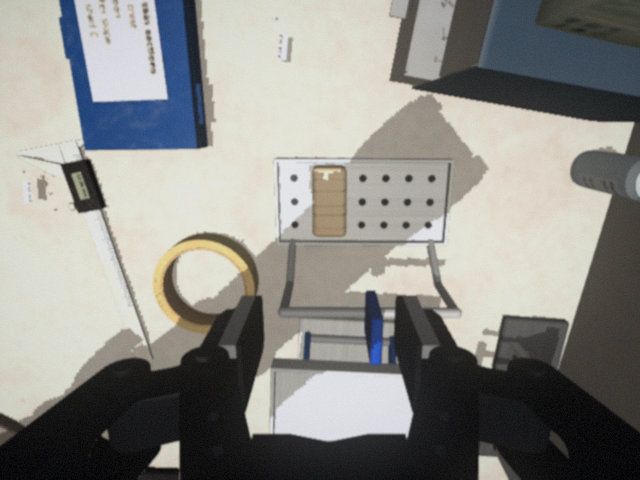

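Billet lies straight in the tray at (330,200). Now to the coral.

carry_out(targets=[60,0,-5,0,8,60,2,-19,0,8,60,2,-19,0,8,60,2,-19,0,8,60,2,-19,0,8,60,2,-19,0,8,60,2,-19,0,8,60,2,-19,0,8,60,2,-19,0,8,60,2,-19,0,8,60,2,-19,0,8,60,0,-5,0,8,60,0,0,-20,2,60,0,0,0,0])

```text
t: 10.4
eef_pos: [0.3944, 0.1868, 0.2185]
tool_rot: [-0.002, -0.126, 0.992, -0.001]
contact_force: [-0.6, -1.0, -0.4]
gripper_width: 0.763
grasp_force: 0.0
```

```bash
python3 pieces.py
```

```text
[-0.7852  0.0911  0.2136  2.1206 -0.0238  0.9358  1.2654] [0.3944 0.1868 0.2185] [-0.613  -0.9705 -0.3561] tool y yaw 104.42625915272369
(0, 258, 60, 107) [483.  21.] [72. 35.] 2.0784990787506104 PCA yaw 172.45657751462417
(0, 258, 60, 107) [474.  30.] [68. 33.] 2.0784995555877686 PCA yaw 172.45658330382602
(535, 224, 69, 42) [358. 319.] [21. 36.] 5.511096477508545 PCA yaw 94.71856515678718
(535, 224, 69, 42) [356. 310.] [20. 34.] 5.511097431182861 PCA yaw 94.71858421519924
(293, 201, 79, 95) [395. 188.] [57. 45.] 13.068920135498047 PCA yaw -166.6888554151413
(293, 201, 79, 95) [391. 186.] [53. 42.] 13.068887710571289 PCA yaw -166.68888154063555
(436, 16, 133, 133) [287. 250.] [64. 68.] 14.429130554199219 PCA yaw 110.88350566335703
(436, 16, 133, 133) [289. 245.] [60. 64.] 14.429048538208008 PCA yaw 110.88351324520384
```

View pics/w2.png

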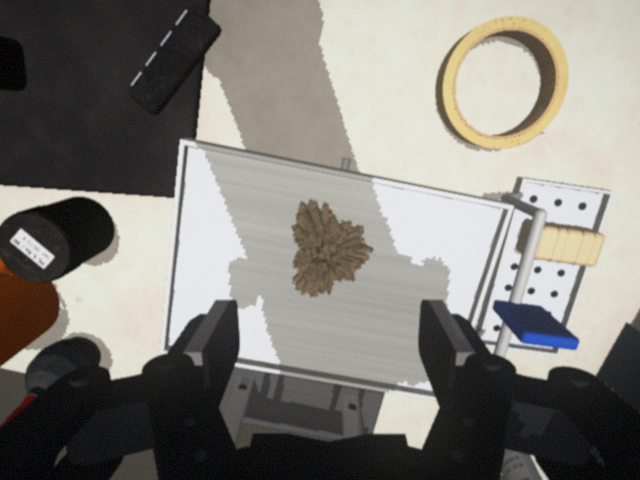

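Coral at (333,248), square to the fingers. Descend and grip.

carry_out(targets=[60,0,0,-35,0,60,0,0,-35,0,60,0,0,-18,0,60,0,0,-7,0,60,0,0,-2,0,90,0,0,0,0,120,0,0,0,0,150,0,0,0,0,170,0,0,0,0,170,0,0,0,0,170,0,0,0,0], newtons=20)

```text
t: 11.55
eef_pos: [0.3966, 0.1882, 0.1246]
tool_rot: [0.001, -0.126, 0.992, 0.001]
contact_force: [-0.8, -1.6, 6.4]
gripper_width: 0.538
grasp_force: 20.4
```

carry_out(targets=[170,0,0,10,0,170,0,0,20,0,170,0,0,30,0,170,0,0,35,0,170,0,0,30,0,170,4,18,0,-8.2,170,4,19,0,-8.2,170,4,19,0,-8.2,170,4,19,0,-8.2,170,4,19,0,-8.2,170,4,19,0,-8.2,170,4,19,0,-8.2,170,4,19,0,-8.2,170,4,19,0,-8.2,170,4,19,0,-8.2,170,4,17,0,-8,170,0,0,0,-8,170,0,0,-30,0,170,0,0,0,0])

```text
t: 13.45
eef_pos: [0.4378, 0.3928, 0.2161]
tool_rot: [-0.0, 0.665, 0.746, -0.003]
contact_force: [-1.2, -0.8, -1.0]
gripper_width: 0.535
grasp_force: 20.8
```

```bash
python3 tab.py; mv pics/w[0-9][0-9][0-9]*.png pics/hover3.png
```

```text
13.45 [-1.0981  0.3621  0.3342  1.7997 -0.1375  1.008  -0.5953] [0.4378 0.3928 0.2161] [-1.1834 -0.8251 -0.961 ] 0.5347861735421003 20.83440526854247 tool y yaw 6.499941651614191
blue (0, 0, 107, 148) [0.2901 0.4611 0.13  ] ((286.28253173828125, 464.756591796875), (55.91647720336914, 67.46881103515625), 6.522467136383057)
```

View pics/hover3.png

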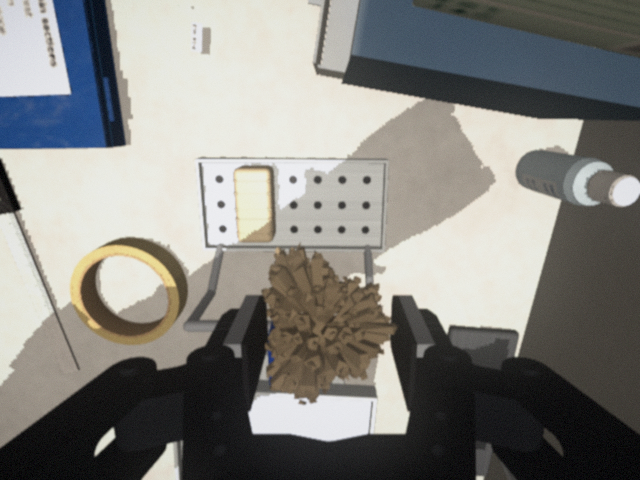

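Tray corners (200,158), (388,159), (382,248) and (207,247). Billet still in place, free slot on the right; the box's front edge is at about (350,82).

```bash
python3 tray.py "[(200,157),(389,158),(382,248),(207,247)]"; python3 -c "
from h import *
w=cam('wrist')
for z in (0,.1,.15): print(onz(w,345,82,z),onz(w,470,100,z))"
```

```text
[[0.3277 0.4186]
 [0.4825 0.4354]
 [0.4884 0.3578]
 [0.3358 0.3412]] [0.1557 0.0778 0.1535 0.0778]
c [0.4086 0.3882] yaw y 6.212533718998324 bar [0.4156 0.3236]
core [0.3753 0.3886] [-63.2689  -4.5138]
coral [0.4409 0.3958] [2.3435 2.6285]
[0.44076879 0.49157216 0.        ] [0.54468146 0.48935722 0.        ]
[0.43812939 0.48383874 0.1       ] [0.51329368 0.48223659 0.1       ]
[0.43680969 0.47997204 0.15      ] [0.49759979 0.47867627 0.15      ]
```

carry_out(targets=[170,0,1,-40,0,170,0,0,-40,0,170,0,0,-35,0,170,0,0,-25,0,170,0,0,-20,0,170,0,0,-15,0,170,0,0,-12,0,170,0,0,-8,0,170,0,0,-4,0,170,0,0,0,0])

```text
t: 14.6
eef_pos: [0.4398, 0.395, 0.0194]
tool_rot: [-0.0, 0.666, 0.746, 0.0]
contact_force: [0.1, -0.0, -0.3]
gripper_width: 0.535
grasp_force: 20.8
```

carry_out(targets=[170,0,0,-4,0,170,0,0,-3,0,170,0,0,-2,0,170,0,0,-1,0,170,0,0,0,0])

```text
t: 15.1
eef_pos: [0.4397, 0.3948, 0.0092]
tool_rot: [0.0, 0.666, 0.746, -0.0]
contact_force: [0.1, -0.6, -0.8]
gripper_width: 0.539
grasp_force: 20.8
```

carry_out(targets=[170,0,0,-1,0,170,0,0,0,0,120,0,0,0,0,80,0,0,0,0,80,0,0,0,0,80,0,0,0,0,80,0,0,0,0,80,0,0,15,0,80,0,0,40,0,80,0,0,45,0,80,0,0,45,0,80,0,0,45,0,80,-6,-15,0,0,80,-6,-15,0,0,80,-6,-15,0,0,80,-6,-15,0,0,80,0,-9,0,0,80,0,0,0,0])

```text
t: 16.9
eef_pos: [0.4162, 0.3247, 0.1991]
tool_rot: [0.0, 0.666, 0.746, 0.0]
contact_force: [-0.7, -0.1, 0.4]
gripper_width: 0.681
grasp_force: 0.0
```

```bash
python3 tab.py; mv pics/w[0-9][0-9][0-9]*.png pics/hover4.png; python3 - <<'E'
from h import *
f=cv2.imread('pics/hover4.png'); h=cv2.cvtColor(f,cv2.COLOR_BGR2HSV)
w=cam('wrist')
b=cv2.inRange(h,(108,140,50),(130,255,255)); n,l,st,c=cv2.connectedComponentsWithStats(b)
print(st[st[:,4]>150])
E
```

```text
16.9 [-1.0766  0.2781  0.3552  1.96   -0.1201  0.9228 -0.5495] [0.4162 0.3247 0.1991] [-0.7438 -0.1384  0.3525] 0.6810678033803677 0.0 tool y yaw 6.346883144386235
blue (316, 234, 15, 63) [0.4134 0.3178 0.13  ] ((413.1552734375, 321.0519714355469), (7.084663391113281, 33.84950256347656), 6.401710033416748)
blue (0, 0, 122, 57) [0.2799 0.419  0.13  ] ((284.6369323730469, 418.1999206542969), (54.34434509277344, 22.34937286376953), 6.341341972351074)
[[     0      0    640    480 300664]
 [     0      0    122     57   5575]
 [   316    234     15     63    818]]
```

View pics/hover4.png

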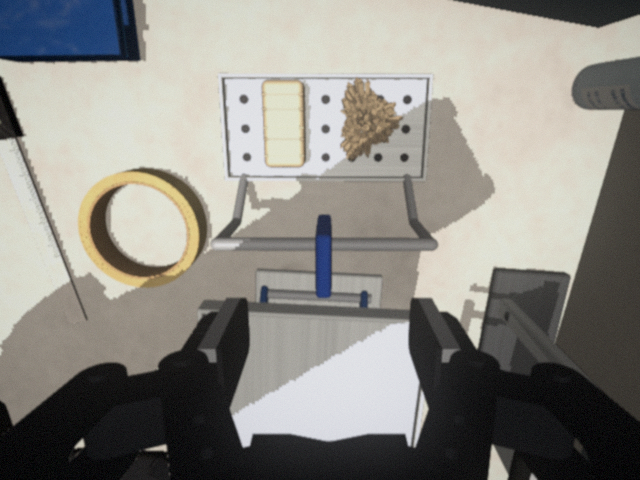

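Both pieces lie in the tray: billet (284,122), coral (369,120). Tab at (323,265) between the fingers. Gripping the tab firmly.

carry_out(targets=[110,-2,-1,-30,0,110,-1,-1,-30,0,110,0,0,-18,0,110,0,0,-7,0,110,0,0,-3,0,150,0,0,0,0,190,0,0,0,0,215,0,0,0,0,235,0,0,0,0,250,0,0,0,0,255,0,0,0,0,255,0,0,0,0,255,0,0,0,0,255,0,0,0,0], newtons=110)

```text
t: 18.4
eef_pos: [0.4133, 0.3243, 0.1112]
tool_rot: [-0.0, 0.666, 0.746, 0.001]
contact_force: [0.1, -1.0, 6.3]
gripper_width: 0.079
grasp_force: 107.4
```

carry_out(targets=[255,0,0,3,0,255,0,0,5,0,255,0,0,10,0,255,0,0,10,0,255,0,0,0,0,255,0,0,0,0])

```text
t: 19.0
eef_pos: [0.4128, 0.3241, 0.1387]
tool_rot: [-0.0, 0.666, 0.746, 0.0]
contact_force: [-0.8, 0.1, -4.1]
gripper_width: 0.082
grasp_force: 107.2
```

```bash
cat > hold.py <<'E'
from h import *
np.set_printoptions(precision=4,suppress=True)
w=cam('wrist'); o=w['obs']; f=w['frame']
print(o['t'],o['q'],o['eef_pos'],o['contact_force'],o['torque'],o['gripper_width'],o['grasp_force'])
save(w,'hold%d'%int(o['t']*100))
# project carrier model points (carrier x = -tool x, y = tool y) if held untilted: tray rim far corners
P=np.array(w['pose']); y=P[:3,0]; x=np.array([y[1],-y[0],0]); b=np.array(o['eef_pos'])-[0,0,.0111]+.002*x
for tilt in (0,.05,.1,.2):
    c,s=np.cos(tilt),np.sin(tilt); 
    print(tilt,[tuple(np.round(proj(w,b+x*(c*dx+s*(-dz))+np.array([0,0,1])*(s*dx+c*dz)+y*dy))) for dx,dz,dy in [(-.105,-.088,-.08),(-.105,-.088,.08),(-.025,-.088,-.08),(-.025,-.088,.08)]])
g=cv2.cvtColor(f,cv2.COLOR_RGB2HSV)
m=((g[:,:,1]<40)&(g[:,:,2]>120)).astype(np.uint8); m[330:]=0
for c in cv2.findContours(m,cv2.RETR_EXTERNAL,cv2.CHAIN_APPROX_SIMPLE)[0]:
    if cv2.contourArea(c)>3000: print('bright',cv2.boundingRect(c),cv2.boxPoints(cv2.minAreaRect(c)).round())
m=cv2.morphologyEx(cv2.inRange(g,(8,50,40),(28,255,255)),cv2.MORPH_OPEN,np.ones((3,3)))
for c in cv2.findContours(m,cv2.RETR_EXTERNAL,cv2.CHAIN_APPROX_SIMPLE)[0]:
    if cv2.contourArea(c)>800: print('tan',cv2.boundingRect(c))
E
python3 hold.py
```

```text
19.0 [-1.0564  0.3571  0.3336  2.0191 -0.1622  0.7893 -0.5141] [0.4128 0.3241 0.1387] [-0.8024  0.1199 -4.0698] [-0.1993  0.004   0.0431] 0.08229912550717773 107.23754525184631
0 [(np.float64(180.0), np.float64(53.0)), (np.float64(479.0), np.float64(53.0)), (np.float64(194.0), np.float64(200.0)), (np.float64(466.0), np.float64(200.0))]
0.05 [(np.float64(184.0), np.float64(63.0)), (np.float64(475.0), np.float64(63.0)), (np.float64(195.0), np.float64(207.0)), (np.float64(464.0), np.float64(207.0))]
0.1 [(np.float64(188.0), np.float64(73.0)), (np.float64(472.0), np.float64(73.0)), (np.float64(196.0), np.float64(214.0)), (np.float64(463.0), np.float64(214.0))]
0.2 [(np.float64(194.0), np.float64(94.0)), (np.float64(465.0), np.float64(94.0)), (np.float64(198.0), np.float64(228.0)), (np.float64(461.0), np.float64(228.0))]
bright (67, 199, 94, 95) [[ 67. 199.]
 [160. 199.]
 [160. 293.]
 [ 67. 293.]]
bright (0, 0, 640, 330) [[ -0.   0.]
 [639.   0.]
 [639. 329.]
 [  0. 329.]]
tan (28, 178, 160, 144)
tan (243, 64, 58, 121)
tan (349, 63, 86, 113)
```

```bash
cat >> hold.py <<'E'
for tilt in (-.05,0,.05,.1,.2):
    c,s=np.cos(tilt),np.sin(tilt)
    print('core top',tilt,[tuple(np.round(proj(w,b+x*(c*dx-s*dz)+np.array([0,0,1])*(s*dx+c*dz)+y*dy)).astype(int)) for dx,dz,dy in [(-.100,-.073,-.033),(-.038,-.073,-.033)]])
E
python3 hold.py | grep -E "core|tan"
```

```text
tan (29, 178, 159, 144)
tan (243, 64, 58, 121)
tan (350, 63, 85, 113)
core top -0.05 [(np.int64(262), np.int64(50)), (np.int64(269), np.int64(176))]
core top 0 [(np.int64(264), np.int64(59)), (np.int64(269), np.int64(182))]
core top 0.05 [(np.int64(266), np.int64(68)), (np.int64(270), np.int64(188))]
core top 0.1 [(np.int64(268), np.int64(77)), (np.int64(271), np.int64(195))]
core top 0.2 [(np.int64(271), np.int64(96)), (np.int64(272), np.int64(207))]
```

carry_out(targets=[255,0,0,8,0,255,0,0,15,0,255,0,0,20,0,255,0,0,20,0,255,0,0,20,0,255,0,0,20,0,255,0,0,20,0,255,0,0,20,0,255,0,0,15,0,255,0,0,10,0,255,0,0,5,0,255,0,0,0,0])

```text
t: 20.3
eef_pos: [0.4128, 0.3239, 0.3116]
tool_rot: [-0.0, 0.666, 0.746, 0.0]
contact_force: [0.1, -0.3, -2.3]
gripper_width: 0.081
grasp_force: 107.3
```

```bash
python3 hold.py | grep -vE "bright|^0|\[\["
```

```text
20.3 [-1.1132  0.1542  0.3748  1.8315 -0.0613  1.1666 -0.6048] [0.4128 0.3239 0.3116] [ 0.1175 -0.3332 -2.289 ] [-0.125  -0.0458  0.0038] 0.08140613668911292 107.30658531188965
 [572.   0.]
 [572. 329.]
 [  0. 329.]]
tan (143, 156, 63, 90)
tan (349, 62, 86, 112)
tan (245, 62, 59, 121)
core top -0.05 [(np.int64(262), np.int64(50)), (np.int64(268), np.int64(176))]
core top 0 [(np.int64(264), np.int64(59)), (np.int64(269), np.int64(182))]
core top 0.05 [(np.int64(266), np.int64(68)), (np.int64(270), np.int64(188))]
core top 0.1 [(np.int64(268), np.int64(77)), (np.int64(271), np.int64(195))]
core top 0.2 [(np.int64(271), np.int64(96)), (np.int64(272), np.int64(207))]
```

```bash
python3 - <<'E'
from h import *
np.set_printoptions(precision=4,suppress=True)
w=cam('wrist'); tfc=np.array(w['tool_from_camera'])
def pose(p,yaw):
    a=np.radians(yaw); y=np.array([np.cos(a),np.sin(a),0]); z=np.array([0,0,-1.]); T=np.eye(4)
    T[:3,:3]=np.c_[np.cross(y,z),y,z]; T[:3,3]=p; return T@tfc
A=dict(w,pose=pose([.4276,.187,.3018],95.06))
L,Rr=onz(A,282,355,.166+.006),onz(A,392,357,.172); print('bumper',L,Rr,(L+Rr)/2,np.degrees(np.arctan2(*(Rr-L)[[1,0]])))
print('base',[onz(A,u,v,.008) for u,v in [(259,308),(404,312)]])
q=R.from_quat([.195,.981,-.001,.001])
B=dict(w,pose=pose([.419,.364,.382],68.0))
for y in (.24,.245,.25,.255): print(y,[np.round(proj(B,(x,y,.277))) for x in (.507,.513)],np.round(proj(B,(.514,y-.0935,.277))))
s=cam('scene'); d=cam('side')
# bias check of fixed cameras at known jack corners measured by the wrist
for n,c in (('scene',s),('side',d)): print(n,[np.round(proj(c,p),1) for p in [(.3577,.0938,.127),(.3475,.2815,.127),(.479,.289,.127),(.4901,.1022,.127)]])
E
```

```text
bumper [0.5298 0.1605 0.172 ] [0.5243 0.242  0.172 ] [0.5271 0.2013 0.172 ] 93.86525883303023
base [array([0.5747, 0.1188, 0.008 ]), array([0.5651, 0.2852, 0.008 ])]
0.24 [array([213., 410.]), array([217., 417.])] [103. 458.]
0.245 [array([220., 408.]), array([224., 414.])] [109. 456.]
0.25 [array([226., 406.]), array([230., 412.])] [115. 454.]
0.255 [array([233., 403.]), array([236., 410.])] [121. 452.]
scene [array([365.1, 219.1]), array([365.4, 278.8]), array([298.1, 276.9]), array([305.3, 218. ])]
side [array([336.1, 230.9]), array([347. , 275.2]), array([288. , 277.5]), array([283.6, 232.7])]
```

carry_out(targets=[255,0,-2,0,1.5,255,0,-4,0,3,255,0,-6,0,4.5,255,1,-8,0,6,255,1,-8,0,6,255,2,-8,0,6,255,2,-8,0,6,255,2,-8,0,6,255,2,-8,0,6,255,2,-8,0,6,255,2,-8,0,6,255,1,-8,0,6,255,1,-8,0,6,255,1,-8,0,6,255,0,-8,0,5,255,0,-7,0,4,255,0,-4,0,2,255,0,-2,0,1,255,0,0,0,0])

```text
t: 22.4
eef_pos: [0.4298, 0.2026, 0.3112]
tool_rot: [-0.0, -0.031, 1.0, 0.0]
contact_force: [0.1, -0.6, -3.4]
gripper_width: 0.078
grasp_force: 107.3
```

```bash
python3 hold.py | grep -E "core|tan|^2|^ "
```

```text
22.4 [-0.8965  0.0576  0.3434  1.9312 -0.0213  1.1562  1.0867] [0.4298 0.2026 0.3112] [ 0.1228 -0.566  -3.3816] [ 0.0396 -0.2037 -0.0335] 0.07790894356056702 107.31495022773743
 [  0.   0.]
 [639.   0.]
 [639. 329.]]
tan (0, 223, 119, 134)
tan (244, 61, 60, 122)
tan (347, 58, 88, 112)
tan (459, 0, 28, 58)
core top -0.05 [(np.int64(264), np.int64(54)), (np.int64(270), np.int64(179))]
core top 0 [(np.int64(266), np.int64(63)), (np.int64(271), np.int64(185))]
core top 0.05 [(np.int64(268), np.int64(72)), (np.int64(271), np.int64(192))]
core top 0.1 [(np.int64(269), np.int64(81)), (np.int64(272), np.int64(198))]
core top 0.2 [(np.int64(272), np.int64(99)), (np.int64(273), np.int64(210))]
```

carry_out(targets=[255,3,0,0,0,255,7,0,0,0,255,10,0,0,0,255,12,0,0,0,255,12,0,0,0,255,12,0,0,0,255,12,0,0,0,255,12,0,0,0,255,10,0,0,0,255,8,0,0,0,255,6,0,0,0,255,3,0,0,0,255,0,0,0,0,255,0,0,-5,0,255,0,0,-4,0,255,0,0,0,0])

```text
t: 24.05
eef_pos: [0.536, 0.2028, 0.3014]
tool_rot: [-0.001, -0.031, 1.0, -0.0]
contact_force: [-0.1, 0.4, -3.7]
gripper_width: 0.082
grasp_force: 107.3
```

```bash
python3 - <<'E'
from h import *
np.set_printoptions(precision=4,suppress=True)
s=cam('side'); c=cam('scene'); o=s['obs']; print(o['eef_pos'],o['contact_force'],o['torque'])
for n,w in (('side',s),('scene',c)):
    save(w,'f_'+n); h=cv2.cvtColor(w['frame'],cv2.COLOR_RGB2HSV)
    b=cv2.inRange(h,(108,140,40),(130,255,255)); k,l,st,ct=cv2.connectedComponentsWithStats(b)
    for a,t in zip(st,ct):
        if 15<a[4]<400 and a[1]<260: print(n,a,t,onz(w,*t,.31))
E
```

```text
[0.536  0.2028 0.3014] [-0.1421  0.4126 -3.6611] [ 0.0156 -0.1194 -0.0315]
side [254 174   6  19  29] [255.3793 184.7586] [0.549 0.2   0.31 ]
side [261 174   8  19  34] [266.     186.2059] [0.5259 0.2067 0.31  ]
scene [260 161  20  22 126] [270.7778 174.119 ] [0.5344 0.2071 0.31  ]
```

carry_out(targets=[255,1,2,-3,0,255,0,0,-5,0,255,0,0,-5,0,255,0,0,-4,0,255,0,0,-3,0,255,0,0,-3,0,255,0,0,0,0])

```text
t: 24.85
eef_pos: [0.5375, 0.2048, 0.2788]
tool_rot: [-0.0, -0.031, 1.0, -0.0]
contact_force: [0.4, 0.2, -3.6]
gripper_width: 0.078
grasp_force: 107.3
```

carry_out(targets=[255,0,0,-2,0,255,0,0,-2,0,255,0,0,-1,0,255,0,0,-1,0,255,0,0,0,0])

```text
t: 25.35
eef_pos: [0.5377, 0.2049, 0.2732]
tool_rot: [-0.0, -0.031, 1.0, -0.0]
contact_force: [0.5, 0.6, -2.7]
gripper_width: 0.078
grasp_force: 107.3
```

carry_out(targets=[255,0,0,-1,0,255,0,0,0,0,255,0,0,-1,0,255,0,0,0,0])

```text
t: 25.75
eef_pos: [0.5377, 0.2049, 0.2712]
tool_rot: [-0.0, -0.031, 1.0, -0.0]
contact_force: [-0.4, -0.5, -3.8]
gripper_width: 0.082
grasp_force: 107.3
```

carry_out(targets=[255,0,0,-1,0,255,0,0,0,0,255,0,0,-1,0,255,0,0,0,0])

```text
t: 26.15
eef_pos: [0.5383, 0.205, 0.2706]
tool_rot: [0.001, -0.031, 1.0, 0.001]
contact_force: [-2.2, -1.6, 6.3]
gripper_width: 0.077
grasp_force: 109.2
```

Seated at the expected height. Release softly.

carry_out(targets=[255,0,0,0,0,255,0,0,0,0,255,0,0,0,0,235,0,0,0,0,225,0,0,0,0,215,0,0,0,0,200,0,0,0,0,180,0,0,0,0,160,0,0,0,0,150,0,0,0,0,150,0,0,0,0,150,0,0,0,0], newtons=20)

```text
t: 27.35
eef_pos: [0.5377, 0.2049, 0.2693]
tool_rot: [-0.0, -0.031, 1.0, -0.0]
contact_force: [0.3, 0.5, -0.4]
gripper_width: 0.408
grasp_force: 0.0
```

```bash
python3 hold.py | grep -E "core|tan|^2|^ "; python3 - <<'E'
from h import *
np.set_printoptions(precision=4,suppress=True)
w=cam('wrist'); h=cv2.cvtColor(w['frame'],cv2.COLOR_RGB2HSV)
b=cv2.inRange(h,(108,140,40),(130,255,255)); k,l,st,ct=cv2.connectedComponentsWithStats(b)
for a,t in zip(st,ct):
    if a[4]>150: print(a,t)
for n in ('side','scene'):
    w=cam(n); h=cv2.cvtColor(w['frame'],cv2.COLOR_RGB2HSV)
    b=cv2.inRange(h,(108,140,40),(130,255,255)); k,l,st,ct=cv2.connectedComponentsWithStats(b)
    for a,t in zip(st,ct):
        if 15<a[4]<400 and a[1]<260: print(n,a,t,onz(w,*t,.285))
E
```

```text
27.35 [-0.7868  0.2875  0.3908  1.7763 -0.1214  1.1015  1.2767] [0.5377 0.2049 0.2693] [ 0.323   0.4851 -0.4486] [ 0.0176 -0.0125  0.0119] 0.40793021347433434 0.0
 [639.   0.]
 [639. 329.]
 [  0. 329.]]
tan (0, 110, 88, 150)
tan (249, 83, 57, 115)
tan (346, 80, 84, 106)
core top -0.05 [(np.int64(264), np.int64(54)), (np.int64(270), np.int64(179))]
core top 0 [(np.int64(266), np.int64(63)), (np.int64(271), np.int64(185))]
core top 0.05 [(np.int64(268), np.int64(72)), (np.int64(271), np.int64(192))]
core top 0.1 [(np.int64(269), np.int64(81)), (np.int64(272), np.int64(198))]
core top 0.2 [(np.int64(272), np.int64(99)), (np.int64(273), np.int64(210))]
[     0      0    640    480 303833] [319.384  238.5889]
[ 316  252   29  134 3367] [329.9664 321.7184]
side [266 188   7  19  91] [268.7692 196.0989] [0.5206 0.2048 0.285 ]
scene [274 175  11  23 186] [278.7796 186.1129] [0.5207 0.2089 0.285 ]
```

Carrier hangs at about 0.1 rad tilt, both pieces still in it. Withdraw upward.

carry_out(targets=[150,0,0,5,0,150,0,0,15,0,150,0,0,25,0,150,0,0,30,0,150,0,0,30,0,150,-10,0,10,0,150,-20,0,0,0,150,-20,0,0,0,150,0,0,0,0,150,0,0,0,0,150,0,0,0,0,150,0,0,0,0])

```text
t: 28.75
eef_pos: [0.4883, 0.2047, 0.3841]
tool_rot: [-0.0, -0.03, 1.0, -0.0]
contact_force: [-0.1, -0.5, -0.1]
gripper_width: 0.412
grasp_force: 0.0
```

```bash
python3 - <<'E'
from h import *
np.set_printoptions(precision=4,suppress=True)
def tri(a,b):
    A=np.zeros((3,3));y=np.zeros(3)
    for o,e in (a,b):
        M=np.eye(3)-np.outer(e,e);A+=M;y+=M@o
    return np.linalg.solve(A,y)
w=cam('wrist'); o=w['obs']; print(o['eef_pos'],o['contact_force']); save(w,'end')
h=cv2.cvtColor(w['frame'],cv2.COLOR_RGB2HSV)
m=cv2.morphologyEx(cv2.inRange(h,(8,50,40),(28,255,255)),cv2.MORPH_OPEN,np.ones((3,3)))
for c in cv2.findContours(m,cv2.RETR_EXTERNAL,cv2.CHAIN_APPROX_SIMPLE)[0]:
    if cv2.contourArea(c)>600: x,y,a,b=cv2.boundingRect(c); print('tan',(x,y,a,b),onz(w,x+a/2,y+b/2,.185))
T={}
for n in ('side','scene','wrist'):
    w=cam(n); h=cv2.cvtColor(w['frame'],cv2.COLOR_RGB2HSV)
    b=cv2.inRange(h,(108,140,40),(130,255,255)); k,l,st,ct=cv2.connectedComponentsWithStats(b)
    for a,t in zip(st,ct):
        if 15<a[4]<4000 and (n=='wrist' or a[1]<260): print(n,a,t,onz(w,*t,.29)); T[n]=ray(w,*t)
print(tri(T['side'],T['scene']))
E
```

```text
[0.4883 0.2047 0.3841] [-0.1279 -0.5194 -0.1239]
tan (274, 157, 36, 73) [0.4791 0.1724 0.185 ]
tan (26, 157, 116, 117) [ 0.5082 -0.0015  0.185 ]
tan (337, 155, 52, 65) [0.4706 0.2306 0.185 ]
tan (381, 0, 80, 29) [0.3401 0.2628 0.185 ]
side [257 187  16  20 242] [264.6364 196.3884] [0.529  0.2155 0.29  ]
scene [265 175  20  23 345] [274.6957 186.1623] [0.5267 0.2169 0.29  ]
wrist [318 279  14  59 718] [324.2604 309.2925] [0.5313 0.2033 0.29  ]
[0.5286 0.2111 0.2868]
```

```bash
python3 -c "
from station import bot
print(bot.hand_in())"
```

```text
the job is handed in; nothing more can be done
None
```

The billet and the coral knob (the second billet was absent) are in the tray, and the carrier hangs released on both hooks, tilted about 0.1 rad against the bumper; I handed the job in at about 29 s, but no verdict came back.

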